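# Feed one jar lid and slide it onto the pick-up pad

### The job

Press the black plunger of the jar-lid feeder all the way down once and let it come back up, so that a single lid comes out of the feeder's mouth. Then push that lid along the bench with your fingertips, without picking it up, until it lies flat and wholly on the round dark rubber pad, and leave it there. Do not feed a second lid, and leave the dish, jars and spatula undisturbed.

Things in the scene. Friction and masses are not known exactly. Their poses are not given: they have to be found in the camera images.
- feeder: Fixed lid feeder. Origin on the bench under the stack of 4 equal lids; +y points out of its mouth. Clear magazine 55 x 55 x 62 mm (top plate 58 x 58), front face at y = 27.5 mm, mouth 16 mm high at the foot. Behind (y -27.5 to -107.5) a white housing 56 wide, 45 high. A full press slides the lowest lid out on the bench to y = 65 mm (further if pressed fast); as the plunger rises the next lid drops.
- plunger_top (a point): Centre of the top face of the feeder's black round plunger button (32 mm across, 10 mm thick), which moves with it; 68 mm behind the feeder's origin (its y = -68 mm), 79 mm above the bench when up, 57 mm when fully down.
- plunger (a joint): How far the plunger is pressed straight down, m: 0 = up (at rest), 0.022 = fully down. It springs back up when let go; about 4 N starts it and 8 N holds it fully down, then it meets a hard stop.
- lid0: The lid to feed: the lowest of the four lids in the magazine, a white plastic screw cap, a plain closed disc 44 mm across and 12 mm thick, about 15 g, loose. Origin at the centre of its underside, z up.
- lid1: The next lid of the stack (same size), which rests on the first one and has to stay in the magazine. Origin at the centre of its underside.
- pad: Round dark rubber pad, 100 mm across, let in flush with the bench (no step, a lid slides onto it freely); origin at its centre. It lies to one side of the feeder's mouth, either nearer to the robot or beyond.
- dish: Bystander: steel dish 70 mm across the rim, 28 mm high, loose, on the other side of the mouth from the pad. Origin at the centre of its underside.
- jar_a: Bystander: open glass jar 48 mm across, 62 mm high, loose. Origin at the centre of its underside.
- jar_b: Bystander: a second jar like it.
- spatula_grip (a point): Bystander: spatula 180 mm long lying on the bench; this point is on its handle.
Things that resemble listed ones, but are neither listed nor needed, are in the scene too. What is meant by the feeder is not yellow, and is the smaller of those in its own colour.

How it is judged:
By the outcome, as a careful person would: the job done as asked, in the order asked, and still so for the second after the job is handed in, with the robot touching nothing.
It also fails if it takes over 58 s, if anything falls off the work surface, if the arm or the gripper's body presses on something with over 40 N, if the wrist force passes 120 N, or if a joint passes its speed limit or range.

### The arm

A 6-joint arm with a two-finger parallel gripper is mounted at the origin on the work surface. World frame = base frame: x ahead of the robot, y to its left, z up, the work surface at z = 0. Lengths are in m, angles in rad, forces in N, time in s.
With the tool pointing down it reaches from about 0.35 to 0.95 m from the base axis. Payload 17.4 kg.
Tool frame: the origin (TCP) lies midway between the tips of the shut fingers; the grasp point (between the pads) lies 19 mm behind it; z points along the fingers, y is the direction in which the jaws open and shut (so a half turn about z gives the same grasp; the last joint's range is limited). The gripper opens to 93 mm and grips with 3 to 60 N. Pads are 15 mm wide; open, the fingers measure 128 mm over their backs; the gripper's body (75 mm by 188 mm) begins 65 mm behind the grasp point.
Start: joints at [1.204, 0.116, 1.442, -0, 1.584, -0.038], TCP at [0.218, 0.639, 0.219] pointing down, gripper open.
Joint ranges: [-2.83, 2.83], [-0.83, 2.19], [0.07, 2.5], [-1.14, 4.28], [0.01, 3], [-2.97, 2.97]. Speed limits (rad/s): [1.89, 1.89, 2.22, 3.14, 3.14, 3.14].

### API

Orientations are given as a unit quaternion [x, y, z, w].
In Python, from station import * gives the robot as it stands.
- The arm moves only by the tool move_arm, never from a script. Its argument "rows" is a list of rows, each a list of 7 numbers: the shift along the world's x, y, z in m, then the turn, a rotation vector about the world's x, y, z in rad, then the opening, from 0 (shut) to 1 (fully open). In form: [[tx, ty, tz, rx, ry, rz, grip], ...]. A call has 1 to 20 rows; each row is the pose to reach, as a shift and turn from the pose measured when the call began; what a row does not reach only later rows make up. A row lasts 1/8 s, in which the tool goes at most 62.5 mm and 10.7 degrees, less where a joint would pass 70% of its speed; a pose out of reach is approached as far as the arm can. A call with a gripper value outside its range is refused whole. The fingers move at their own pace and stop on an object; "squeeze" is the grip in N (left out, the last holds). Time passes only in rows, so rows that repeat a pose let the fingers close. It gives the time, the measured TCP pose, the force and the opening at its end, in the units of the state.
- sense(): the state, without advancing time (a new reading comes with each control period).
- camera(name): name is "side" or "top" or "wrist"; returns (picture, depth): 480x640x3 uint8, blue, green, red; 480x640 float32, m along the optical axis (not along the pixel's ray), 0 where there is no reading.
- get_calibration(name): a dict with "K" (3x3 intrinsics, pixels), "dist" ([k1, k2, p1, p2, k3] as OpenCV has them; the pictures are not rectified), "R" (3x3) and "t" (3): a world point X has camera coordinates R X + t. Camera axes: x right, y down, z forward; pixel columns grow to the right and rows downward; lengths in m; the calibration is good to about 2 mm. A picture is of the moment at which its call begins: read the wrist's pose just before it. get_calibration takes no time and is no camera call; for the wrist camera it gives the pose at the moment of the call.
- sign_off(): hands the job in, once; it reports no verdict.
Trained networks look in the newest picture that a camera, given by its name, has taken for a name from the list of things; names that differ only in an ending like _2 or _b are one class to them, and where a whole thing is asked for, a point or a joint stands for the part that bears it (a point fixed in the world has none). Each returns a list of dicts, best first, with "p" (0 to 1); they miss things now and then, are a little off and sometimes report something else, mostly with a low value. They report only what shows in the picture. A call takes as long as a camera call. They do not tell look-alikes from the thing itself.
- masks_of(camera, query): "mask" (480x640 bool, what is visible of it) and "uv" ([column, row] in pixels, amid what is visible of it).
The state is a dict: "clock": time; "qpos": joint angles; "joint_velocities": joint speeds; "effort": joint torques, N m; "tcp_pos": TCP position; "tool_rot": TCP orientation; "wrist_force": force on the tool from outside, world axes, zero at the start; "torque": the same for the moment, N m; "width": finger opening in m.
Only numpy, scipy, OpenCV 4.12 (cv2) and the standard library are available. Lean on these libraries where they do the work, as an engineer would, in place of code of your own. Each camera call takes 0.05 s, during which the arm holds its last target. There are 200 camera calls.

## Working session

There is one attempt and no reset: what is moved stays moved. The work goes in short steps, Python scripts to look and compute and a tool call to move; the robot and the scene stay as the last step left them, time stands still between calls to the robot, and variables do not carry over. Pictures are saved under pics/ and viewed, about 8 in all and at most 12, crops included, and the job is handed in when it is done.

Besides the shell and the picture viewer there is one more tool, called after "Request:" by a JSON object that holds its "api" and its "payload", one argument or row to a line. move_arm: Moves the arm, as the interface text tells. Its arguments: {"type":"object","properties":{"rows":{"type":"array","items":{"type":"array","items":{"type":"number"}}},"squeeze":{"type":"number"}},"required":["rows"]}

```bash
ls; mkdir -p pics; cat > h.py <<'E'
from station import *
import numpy as np, cv2
def world(cam,uv,depth=None,z=None):
    c=get_calibration(cam);K=np.array(c["K"]);d=np.array(c["dist"]);R=np.array(c["R"]);t=np.array(c["t"])
    uv=np.atleast_2d(np.array(uv,float))
    n=cv2.undistortPoints(uv.reshape(-1,1,2),K,d).reshape(-1,2)
    r=np.c_[n,np.ones(len(n))]
    if depth is not None: return (r*np.asarray(depth).reshape(-1,1)-t)@R
    o=-R.T@t; w=r@R
    return o+w*((z-o[2])/w[:,2])[:,None]
def maskpts(cam,m,dep):
    v,u=np.nonzero(m&(dep>0)); return world(cam,np.c_[u,v],dep[v,u])
E
python3 - <<'E'
from h import *
s=sense();print(s)
for c in("top","side"):
    im,d=camera(c);cv2.imwrite(f"pics/{c}0.png",im);np.save(f"{c}0.npy",d)
    for q in("feeder","plunger_top","pad","dish","jar_a","spatula_grip","lid0"):
        for r in masks_of(c,q)[:4]:
            P=maskpts(c,r["mask"],d)
            print(c,q,round(r["p"],2),np.round(r["uv"]),r["mask"].sum(),np.round(np.median(P,0),3) if len(P) else 0, np.round(np.percentile(P,[2,98],axis=0),3).tolist() if len(P) else 0)
E
```

```text
pics
{'clock': 0.0, 'qpos': array([ 1.20422523e+00,  1.16475010e-01,  1.44226551e+00,  2.51300216e-05,
        1.58398347e+00, -3.77878319e-02]), 'joint_velocities': array([ 1.26271069e-03, -2.67502762e-04,  4.40923660e-04,  1.98027358e-05,
        1.17124333e-04, -1.97124281e-03]), 'effort': array([-3.69567279e-03, -7.21287990e+01, -6.22598219e+01,  7.77578051e-02,
        2.38562113e-02, -1.30946951e-04]), 'tcp_pos': array([0.2178733 , 0.63865871, 0.21791243]), 'tool_rot': array([ 1.63652012e-01,  9.86517967e-01, -5.51621372e-04, -1.25896627e-04]), 'wrist_force': array([ 0.36977157, -0.15691744,  1.17533883]), 'torque': array([ 0.02041976, -0.00905882,  0.01425006]), 'width': 0.09284595334394889}
top feeder 0.98 [384. 182.] 2055 [ 0.721 -0.193  0.048] [[0.686, -0.26, 0.002], [0.768, -0.13, 0.081]]
top feeder 0.91 [393. 245.] 1873 [ 0.581 -0.209  0.06 ] [[0.553, -0.276, 0.012], [0.613, -0.145, 0.081]]
top feeder 0.6 [491. 242.] 2954 [ 0.589 -0.422  0.078] [[0.552, -0.509, 0.027], [0.629, -0.339, 0.103]]
top plunger_top 0.65 [523. 238.] 292 [ 0.594 -0.462  0.102] [[0.578, -0.48, 0.09
[... 1187 characters left out ...]
0.52 [266. 185.] 170 [ 0.718 -0.221  0.079] [[0.705, -0.239, 0.053], [0.732, -0.211, 0.082]]
side pad 0.61 [407. 340.] 2405 [0.432 0.073 0.001] [[0.388, 0.026, -0.001], [0.477, 0.117, 0.004]]
side pad 0.45 [335. 210.] 1643 [ 0.58  -0.184  0.052] [[0.555, -0.272, 0.008], [0.616, -0.145, 0.08]]
side dish 0.92 [246. 305.] 1123 [0.696 0.051 0.018] [[0.662, 0.028, 0.0], [0.723, 0.093, 0.029]]
side jar_a 0.77 [355. 427.] 1605 [0.501 0.269 0.041] [[0.481, 0.251, 0.006], [0.521, 0.294, 0.063]]
side jar_a 0.62 [251. 405.] 1584 [0.641 0.26  0.042] [[0.62, 0.237, 0.004], [0.662, 0.28, 0.063]]
side spatula_grip 0.92 [441. 197.] 1141 [ 0.367 -0.316  0.005] [[0.303, -0.354, 0.002], [0.472, -0.291, 0.021]]
```

View pics/top0.png

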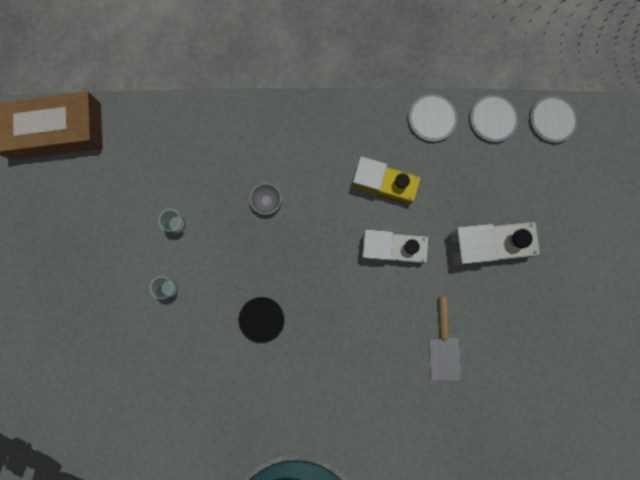

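```bash
python3 -c "
import cv2
a=cv2.imread('pics/top0.png')[140:290,330:560]
cv2.imwrite('pics/top0c.png',cv2.resize(a,None,fx=3.4,fy=3.4,interpolation=2))"
```

```text
(no output)
```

View pics/top0c.png

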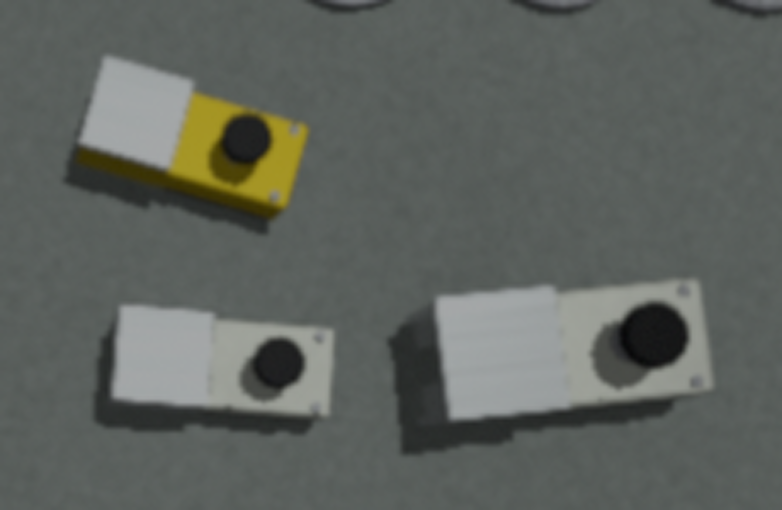

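View pics/side0.png

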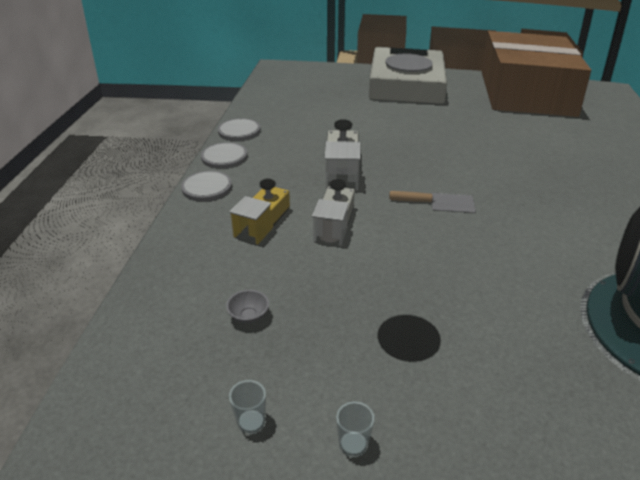

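Top view: small white feeder is the target (plunger at ~(412,246)), facing left. The pad is at (262,320), nearer the robot, and the dish at (266,199). The larger white and yellow feeders are decoys.

```bash
python3 - <<'E'
from h import *
im,d=camera("top")
r=[x for x in masks_of("top","feeder") if np.hypot(*(np.array(x["uv"])-[393,245]))<25][0]
P=maskpts("top",r["mask"],d)
T=P[(P[:,2]>.055)&(P[:,2]<.07)];print("plate z",np.median(T[:,2]),len(T))
H=P[(P[:,2]>.038)&(P[:,2]<.052)]
pl=P[(P[:,2]>.073)]
print("rect plate",cv2.minAreaRect((T[:,:2]*1000).astype(np.float32)))
print("rect top+housing",cv2.minAreaRect((P[P[:,2]>.038][:,:2]*1000).astype(np.float32)))
c=pl.mean(0);print("plunger",c, cv2.minEnclosingCircle((pl[:,:2]*1000).astype(np.float32)))
print("plate mean",T.mean(0),"housing",H.mean(0))
v=T.mean(0)[:2]-c[:2];print("axis",v,np.linalg.norm(v),np.degrees(np.arctan2(v[1],v[0])))
# plate region corners by brightness->mask polygon at z=.062
m=cv2.inRange(im,(150,150,150),(255,255,255))
r2=masks_of("top","pad")[0];Pp=maskpts("top",r2["mask"],d);print("pad",Pp.mean(0),cv2.minEnclosingCircle((Pp[:,:2]*1000).astype(np.float32)))
E
```

```text
plate z 0.06263544507787189 782
rect plate ((587.814453125, -172.2195587158203), (58.55598831176758, 58.26752471923828), 84.54815673828125)
rect top+housing ((584.2250366210938, -211.66824340820312), (137.85699462890625, 58.13869857788086), 84.87369537353516)
plunger [ 0.58142662 -0.24000303  0.07926087] ((581.7298583984375, -240.1823272705078), 15.83354663848877)
plate mean [ 0.58737807 -0.17208455  0.06254302] housing [ 0.57978422 -0.23939006  0.04530294]
axis [0.00595145 0.06791849] 0.06817873922943511 84.99216802984365
pad [0.43196867 0.07295592 0.00145386] ((431.5591735839844, 72.73919677734375), 50.44594192504883)
```

Request:
{"api": "move_arm", "payload": {
  "rows": [
    [0.02,-0.05,0,0,0,0.02,0],
    [0.045,-0.105,0,0,0,0.04,0],
    [0.07,-0.16,0,0,0,0.06,0],
    [0.09,-0.215,0,0,0,0.08,0],
    [0.115,-0.27,0,0,0,0.1,0],
    [0.135,-0.325,0,0,0,0.12,0],
    [0.16,-0.38,0,0,0,0.14,0],
    [0.18,-0.435,0,0,0,0.16,0],
    [0.205,-0.49,0,0,0,0.18,0],
    [0.225,-0.545,0,0,0,0.2,0],
    [0.25,-0.6,0,0,0,0.22,0],
    [0.27,-0.655,0,0,0,0.245,0],
    [0.295,-0.71,-0.01,0,0,0.245,0],
    [0.32,-0.765,-0.03,0,0,0.245,0],
    [0.34,-0.82,-0.06,0,0,0.245,0],
    [0.3635,-0.8785,-0.09,0,0,0.245,0],
    [0.3635,-0.8785,-0.11,0,0,0.245,0],
    [0.3635,-0.8785,-0.11,0,0,0.245,0],
    [0.3635,-0.8785,-0.11,0,0,0.245,0]
  ]
}}

```text
clock: 3.32
tcp_pos: [0.5817, -0.2392, 0.1099]
tool_rot: [0.042, 0.999, -0.0, 0.001]
wrist_force: [-0.4, 0.5, 0.7]
width: 0.0004
```

```bash
python3 - <<'E'
from h import *
s=sense();print(s["clock"],s["tcp_pos"],s["tool_rot"],s["wrist_force"],s["width"])
im,d=camera("wrist");cv2.imwrite("pics/w1.png",im)
E
```

```text
3.325 [ 0.58168508 -0.23916231  0.10993105] [ 4.16787417e-02  9.99130929e-01 -1.33237617e-04  5.00940556e-04] [-0.39163854  0.477534    0.72203673] 0.00038227258727952055
```

View pics/w1.png

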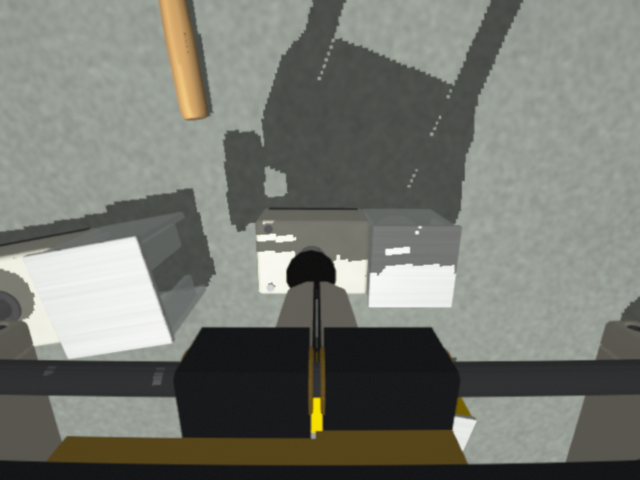

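Request:
{"api": "move_arm", "payload": {
  "rows": [
    [0,-0.001,-0.015,0,0,0,0],
    [0,-0.001,-0.026,0,0,0,0],
    [0,-0.001,-0.031,0,0,0,0],
    [0,-0.001,-0.034,0,0,0,0],
    [0,-0.001,-0.037,0,0,0,0],
    [0,-0.001,-0.04,0,0,0,0],
    [0,-0.001,-0.043,0,0,0,0],
    [0,-0.001,-0.046,0,0,0,0],
    [0,-0.001,-0.049,0,0,0,0],
    [0,-0.001,-0.051,0,0,0,0],
    [0,-0.001,-0.053,0,0,0,0],
    [0,-0.001,-0.053,0,0,0,0]
  ]
}}

```text
clock: 4.88
tcp_pos: [0.5819, -0.24, 0.0579]
tool_rot: [0.042, 0.999, -0.0, 0.001]
wrist_force: [-3.2, 3.4, 7.0]
width: 0.0006
```

Request:
{"api": "move_arm", "payload": {
  "rows": [
    [0,0,-0.001,0,0,0,0],
    [0,0,-0.002,0,0,0,0],
    [0,0,-0.0025,0,0,0,0],
    [0,0,-0.0025,0,0,0,0]
  ]
}}

```text
clock: 5.38
tcp_pos: [0.5821, -0.2401, 0.0572]
tool_rot: [0.041, 0.999, -0.0, 0.001]
wrist_force: [-8.5, 4.3, 16.9]
width: 0.0005
```

Request:
{"api": "move_arm", "payload": {
  "rows": [
    [0,0,0.002,0,0,0,0],
    [0,0,0.006,0,0,0,0],
    [0,0,0.01,0,0,0,0],
    [0,0,0.014,0,0,0,0],
    [0,0,0.018,0,0,0,0],
    [0,0,0.022,0,0,0,0],
    [0,0,0.026,0,0,0,0],
    [0,0,0.04,0,0,0,0],
    [0,0,0.07,0,0,0,0],
    [0,0,0.1,0,0,0,0.21],
    [0.04,0.04,0.13,0,0,0,0.21],
    [0.06,0.08,0.13,0,0,0,0.21],
    [0.06,0.08,0.13,0,0,0,0.21]
  ]
}}

```text
clock: 7.0
tcp_pos: [0.6433, -0.1577, 0.1881]
tool_rot: [0.04, 0.999, -0.0, 0.002]
wrist_force: [0.2, -0.2, -0.5]
width: 0.0193
```

```bash
python3 - <<'E'
from h import *
s=sense();print(s["clock"],s["tcp_pos"],s["wrist_force"],s["width"])
for c in("top","side"):
    im,d=camera(c);cv2.imwrite(f"pics/{c}1.png",im)
    for q in("lid0","plunger_top"):
      for r in masks_of(c,q)[:5]:
        P=maskpts(c,r["mask"],d)
        print(c,q,round(r["p"],2),np.round(r["uv"]),r["mask"].sum(),np.round(np.median(P,0),4),cv2.minEnclosingCircle((P[:,:2]*1000).astype(np.float32)))
a=cv2.resize(cv2.imread('pics/side1.png')[110:360,180:480],None,fx=2.4,fy=2.4)
cv2.imwrite("pics/s1c.png",a)
E
```

```text
7.0 [ 0.64328112 -0.15773188  0.18808261] [ 0.24096393 -0.20767004 -0.49378681] 0.019331753455284886
top lid0 0.52 [348. 241.] 84 [ 0.6023 -0.1149  0.0121] ((603.3092651367188, -116.44916534423828), 13.39970588684082)
top plunger_top 0.82 [521. 240.] 346 [ 0.5942 -0.4618  0.1015] ((598.1640625, -472.37945556640625), 30.4123477935791)
top plunger_top 0.73 [411. 245.] 157 [ 0.582  -0.2371  0.079 ] ((582.292236328125, -238.45166015625), 15.53615665435791)
side lid0 0.97 [320. 253.] 417 [ 0.5935 -0.1051  0.0122] ((594.9193115234375, -118.64030456542969), 32.344573974609375)
side plunger_top 0.78 [342. 126.] 208 [ 0.595  -0.4576  0.0998] ((595.9428100585938, -461.061767578125), 19.943283081054688)
side plunger_top 0.73 [334. 186.] 204 [ 0.5821 -0.2387  0.0783] ((587.1362915039062, -306.7039489746094), 80.92416381835938)
side plunger_top 0.6 [268. 185.] 175 [ 0.7186 -0.2217  0.0781] ((719.12646484375, -230.769287109375), 22.18973731994629)
side plunger_top 0.43 [355. 426.] 1668 [0.5014 0.2686 0.0413] ((508.649658203125, 250.62892150878906), 46.37028121948242)
```

View pics/s1c.png

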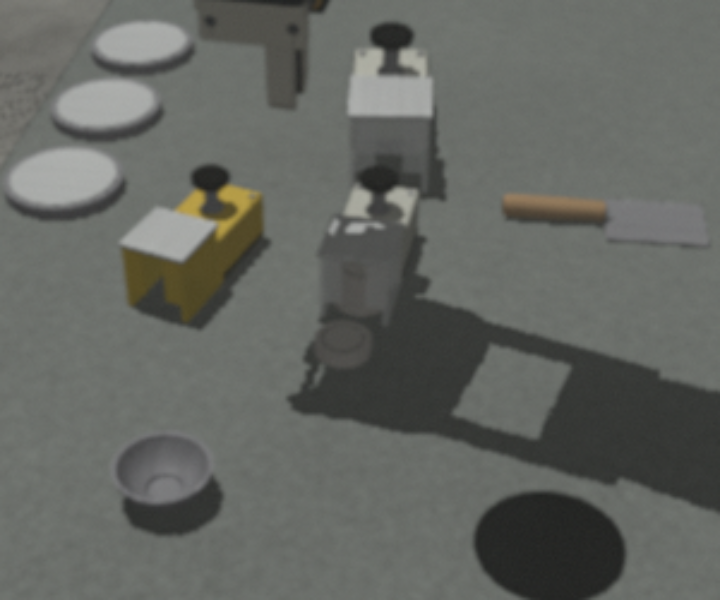

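Request:
{"api": "move_arm", "payload": {
  "rows": [
    [-0.005,0.03,-0.02,0,0,0,0.215],
    [-0.01,0.049,-0.06,0,0,0,0.215],
    [-0.01,0.049,-0.11,0,0,0,0.215],
    [-0.01,0.049,-0.15,0,0,0,0.215],
    [-0.01,0.049,-0.172,0,0,0,0.215],
    [-0.01,0.049,-0.182,0,0,0,0.215],
    [-0.01,0.049,-0.182,0,0,0,0.215]
  ]
}}

```text
clock: 8.18
tcp_pos: [0.632, -0.1123, 0.0058]
tool_rot: [0.042, 0.999, -0.0, 0.001]
wrist_force: [0.2, -0.4, 0.7]
width: 0.02
```

```bash
python3 - <<'E'
from h import *
s=sense();print(s["clock"],s["tcp_pos"],s["wrist_force"],s["width"])
im,d=camera("side")
a=cv2.resize(im[160:310,240:440],None,fx=4,fy=4,interpolation=2)
cv2.imwrite("pics/s2c.png",a)
for r in masks_of("side","lid0")[:3]:
        P=maskpts("side",r["mask"],d);P=P[(P[:,2]>.009)&(P[:,2]<.016)]
        print(round(r["p"],2),np.round(r["uv"]),r["mask"].sum(),np.round(np.mean(P,0),4),np.ptp(P,axis=0))
E
```

```text
8.175 [ 0.63198093 -0.11227494  0.00583048] [ 0.16646751 -0.42562648  0.65856748] 0.020032655642643726
0.73 [321. 253.] 398 [ 0.5938 -0.1087  0.0125] [0.04339761 0.04510089 0.00671936]
```

View pics/s2c.png

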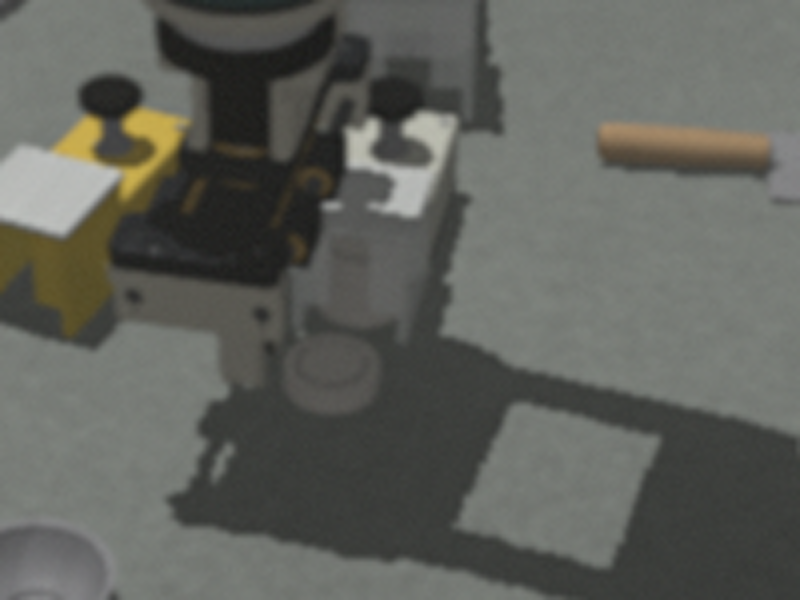

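Request:
{"api": "move_arm", "payload": {
  "rows": [
    [0,0.005,0,0,0,0,0.215],
    [-0.004,0.005,0,0,0,0,0.215],
    [-0.009,0.005,0,0,0,0,0.215],
    [-0.014,0.006,0,0,0,0,0.215],
    [-0.019,0.006,0,0,0,0,0.215],
    [-0.024,0.007,0,0,0,0,0.215],
    [-0.029,0.007,0,0,0,0,0.215],
    [-0.034,0.008,0,0,0,0,0.215],
    [-0.039,0.008,0,0,0,0,0.215],
    [-0.044,0.009,0,0,0,0,0.215],
    [-0.049,0.009,0,0,0,0,0.215],
    [-0.054,0.01,0,0,0,0,0.215],
    [-0.059,0.01,0,0,0,0,0.215],
    [-0.064,0.011,0,0,0,0,0.215],
    [-0.069,0.011,0,0,0,0,0.215],
    [-0.073,0.012,0,0,0,0,0.215],
    [-0.075,0.012,0,0,0,0,0.215],
    [-0.075,0.012,0,0,0,0,0.215]
  ]
}}

```text
clock: 10.52
tcp_pos: [0.5574, -0.1002, 0.0068]
tool_rot: [0.042, 0.999, -0.001, 0.002]
wrist_force: [0.7, -1.3, 0.3]
width: 0.0202
```

```bash
cat > lid.py <<'E'
from h import *
s=sense();print(s["clock"],s["tcp_pos"],s["tool_rot"][:2],s["wrist_force"],s["width"])
for c in("side","top"):
    im,d=camera(c);cv2.imwrite(f"pics/{c}_l.png",im)
    for q in("lid0","pad"):
      for r in masks_of(c,q)[:2]:
        P=maskpts(c,r["mask"],d)
        if q=="lid0":P=P[(P[:,2]>.009)&(P[:,2]<.016)]
        if len(P):print(c,q,round(r["p"],2),np.round(r["uv"]),r["mask"].sum(),np.round(np.mean(P,0),4),np.ptp(P,axis=0).round(3))
E
python3 lid.py
```

```text
10.525 [ 0.55740453 -0.10024637  0.0068203 ] [0.04215512 0.9991084 ] [ 0.68979734 -1.3290253   0.26777294] 0.02021611791832179
side lid0 0.91 [361. 260.] 399 [ 0.5282 -0.0951  0.0127] [0.043 0.047 0.007]
side pad 0.9 [409. 339.] 2373 [0.4316 0.0728 0.0013] [0.099 0.104 0.009]
top lid0 0.49 [334. 284.] 84 [ 0.5144 -0.0911  0.0125] [0.015 0.034 0.007]
top lid0 0.4 [167. 224.] 465 [0.6472 0.2643 0.0128] [0.031 0.036 0.007]
top pad 0.83 [258. 320.] 1732 [0.4325 0.0726 0.0015] [0.101 0.1   0.013]
```

Request:
{"api": "move_arm", "payload": {
  "rows": [
    [0.01,0,0,0,0,0,0.215],
    [0.012,0,0.03,0,0,0,0.215],
    [0.012,0,0.09,0,0,-0.1,0.215],
    [0,-0.01,0.09,0,0,-0.28,0.215],
    [-0.009,-0.02,0.09,0,0,-0.46,0.215],
    [-0.009,-0.03,0.09,0,0,-0.64,0.215],
    [-0.009,-0.03,0.09,0,0,-0.82,0.215],
    [-0.009,-0.03,0.09,0,0,-0.968,0.215],
    [-0.009,-0.03,0.06,0,0,-0.968,0.215],
    [-0.009,-0.03,0.02,0,0,-0.968,0.215],
    [-0.009,-0.03,0,0,0,-0.968,0.215],
    [-0.009,-0.03,-0.001,0,0,-0.968,0.215],
    [-0.009,-0.03,-0.001,0,0,-0.968,0.215]
  ]
}}

```text
clock: 12.45
tcp_pos: [0.5494, -0.1304, 0.0071]
tool_rot: [0.502, 0.865, -0.001, 0.002]
wrist_force: [0.4, -0.3, -0.9]
width: 0.02
```

```bash
python3 lid.py
```

```text
12.45 [ 0.5493519  -0.13043604  0.00707483] [0.50218224 0.86475756] [ 0.41831808 -0.33248587 -0.88733979] 0.020005749668056405
side lid0 0.59 [359. 259.] 390 [ 0.5287 -0.0954  0.0126] [0.044 0.046 0.007]
side pad 0.61 [411. 338.] 2339 [0.4316 0.0727 0.0014] [0.098 0.101 0.008]
top lid0 0.66 [336. 283.] 92 [ 0.5147 -0.0919  0.0129] [0.015 0.032 0.007]
top pad 0.81 [255. 321.] 1658 [0.4309 0.0727 0.0016] [0.099 0.098 0.014]
```

Request:
{"api": "move_arm", "payload": {
  "rows": [
    [-0.002,0.0035,0,0,0,0,0.215],
    [-0.005,0.0085,0,0,0,0,0.215],
    [-0.008,0.0138,0,0,0,0,0.215],
    [-0.012,0.0208,0,0,0,0,0.215],
    [-0.016,0.0277,0,0,0,0,0.215],
    [-0.02,0.0346,0,0,0,0,0.215],
    [-0.024,0.0415,0,0,0,0,0.215],
    [-0.028,0.0485,0,0,0,0,0.215],
    [-0.032,0.0554,0,0,0,0,0.215],
    [-0.036,0.0623,0,0,0,0,0.215],
    [-0.04,0.0692,0,0,0,0,0.215],
    [-0.044,0.0762,0,0,0,0,0.215],
    [-0.048,0.0831,0,0,0,0,0.215],
    [-0.052,0.09,0,0,0,0,0.215],
    [-0.056,0.0969,0,0,0,0,0.215],
    [-0.06,0.1038,0,0,0,0,0.215],
    [-0.063,0.109,0,0,0,0,0.215],
    [-0.065,0.1125,0,0,0,0,0.215],
    [-0.065,0.1125,0,0,0,0,0.215]
  ]
}}

```text
clock: 15.12
tcp_pos: [0.4837, -0.0177, 0.0064]
tool_rot: [0.502, 0.865, -0.001, 0.002]
wrist_force: [-0.0, -0.1, -0.1]
width: 0.0199
```

```bash
python3 lid.py
```

```text
15.125 [ 0.48372193 -0.01766037  0.00641589] [0.50208814 0.86481268] [-0.00801559 -0.1271571  -0.07575119] 0.01993320623846916
side lid0 0.81 [388. 304.] 480 [0.4687 0.0093 0.0123] [0.043 0.044 0.007]
side pad 0.64 [410. 338.] 2397 [0.431  0.0727 0.0014] [0.1   0.101 0.007]
top pad 0.68 [163. 288.] 548 [0.5011 0.2781 0.0332] [0.05  0.07  0.072]
```

Request:
{"api": "move_arm", "payload": {
  "rows": [
    [-0.002,0.0035,0,0,0,0,0.215],
    [-0.005,0.0085,0,0,0,0,0.215],
    [-0.009,0.0153,0,0,0,0,0.215],
    [-0.013,0.022,0,0,0,0,0.215],
    [-0.017,0.0288,0,0,0,0,0.215],
    [-0.021,0.0355,0,0,0,0,0.215],
    [-0.025,0.0423,0,0,0,0,0.215],
    [-0.029,0.049,0,0,0,0,0.215],
    [-0.033,0.056,0,0,0,0,0.215],
    [-0.036,0.061,0,0,0,0,0.215],
    [-0.038,0.064,0,0,0,0,0.215],
    [-0.038,0.064,0,0,0,0,0.215]
  ]
}}

```text
clock: 16.92
tcp_pos: [0.4458, 0.0462, 0.0064]
tool_rot: [0.502, 0.865, -0.001, 0.002]
wrist_force: [-0.0, -0.5, 0.1]
width: 0.0202
```

Request:
{"api": "move_arm", "payload": {
  "rows": [
    [0.003,-0.005,0,0,0,0,0.215],
    [0.006,-0.01,0,0,0,0,0.215],
    [0.008,-0.014,0.03,0,0,0,0.215],
    [0.008,-0.014,0.08,0,0,0,0.215],
    [0.008,-0.014,0.14,0,0,0,0.215],
    [0.0,-0.06,0.2,0,0,0,0.215],
    [-0.01,-0.12,0.22,0,0,0,0.215],
    [-0.02,-0.16,0.22,0,0,0,0.215],
    [-0.02,-0.16,0.22,0,0,0,0.215]
  ]
}}

```text
clock: 18.05
tcp_pos: [0.4253, -0.117, 0.2271]
tool_rot: [0.504, 0.864, -0.002, 0.003]
wrist_force: [0.1, 0.8, -0.1]
width: 0.02
```

```bash
python3 lid.py; python3 - <<'E'
import cv2
cv2.imwrite("pics/fin.png",cv2.resize(cv2.imread("pics/side_l.png")[100:460,160:500],None,fx=1.6,fy=1.6,interpolation=2))
E
```

```text
18.05 [ 0.42526551 -0.11703697  0.2270651 ] [0.50433475 0.86350273] [ 0.09811747  0.82208096 -0.09866498] 0.01995077693338798
side lid0 0.75 [410. 334.] 585 [0.4305 0.072  0.0129] [0.042 0.046 0.007]
side pad 0.76 [405. 346.] 1804 [0.4326 0.0756 0.0013] [0.101 0.102 0.008]
top lid0 0.53 [261. 323.] 368 [0.4302 0.072  0.0129] [0.042 0.043 0.007]
top lid0 0.21 [162. 290.] 512 [0.5011 0.2748 0.0125] [0.037 0.039 0.006]
top pad 0.85 [262. 312.] 1271 [0.4323 0.0723 0.0015] [0.096 0.098 0.02 ]
```

View pics/fin.png

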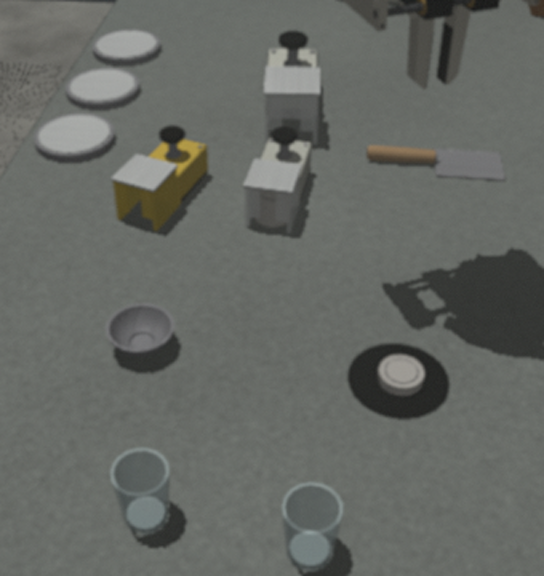

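The lid sits centred on the pad at (402,375) in this crop. The plunger is up, nothing sticks out of the mouth, and the bystanders haven't moved.

```bash
python3 -c "
from station import *
sign_off()"
```

```text
the job is handed in; nothing more can be done
```

I pressed the small white feeder's plunger once, down to its hard stop (about 17 N at 57 mm height), and let it rise. One lid came out. I pushed it onto the pad with the fingertips held slightly apart, first sideways clear of the mouth and then diagonally. I then lifted the arm away and handed the job in; the robot clock read about 18 s at the last check.

- **Lid on pad:** both cameras put the lid at about (0.430, 0.072) and the pad centre at about (0.432, 0.073). That is roughly 2 mm off centre, with about 28 mm to spare. The lid's top was 12–13 mm above the bench, so it lies flat.
- **Feeder:** after the press the plunger read 79 mm, its rest height. The last picture shows it up and no second lid outside the mouth.
- **Bystanders:** the dish, jars and spatula look undisturbed in the last picture; I did not re-measure their positions.
- **Disagreement:** while the arm partly hid the lid, the top camera's lid readings were about 14 mm off the side camera's. I used the side camera then, and the two agreed at the end.

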